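Reset a stuck length stop against a new bar

TASK

The length stop on the drilling fixture has to be set to the new brass bar in the vise. Break its stuck wing knob loose with a firm anticlockwise twist and back it off until the stop slides freely, bring the stop pin gently up against the end of the bar so that it just presses on it without shoving the bar, then tighten the knob firmly again with the pin still touching and let go. Leave the oil can, the chuck key and the offcut alone.

Things in the scene. Friction and masses are not known exactly. Their poses are not given: they have to be found in the camera images.
- fixture: Drilling fixture fixed on the bench: grey plate 220 (its x) x 410 (its y) x 12 mm carrying an aluminium rail, the stop and the vise. Origin on the bench under the rail's centre line. The rail runs along fixture y at x = 0, 40 mm wide, top 32 mm over the bench, from y -215 to +25 mm; the plate spans y -225 to +185. Fixture +y points from the stop to the vise. Lies anew each time.
- stop: Blue stop carriage, 56 mm across and 60 mm along the rail, top 68 mm over the bench. Origin on the knob axis, 12 mm over the bench; axes as the fixture's. It slides along fixture y, its origin from y -155 to -15 mm (starts between -155 and -120). Knob tight: clamped, takes 20 to 30 N to drag. Knob beyond 0.45 rad: slides with about 2 N. Clamping starts again below that.
- stop_tip (a point): Tip of the round nose of the 10 mm steel stop pin, which reaches from the carriage towards the vise: 75 mm from the knob axis along fixture +y, 54.5 mm over the bench.
- knob (a joint): Angle (rad) of the black wing knob on the stop carriage, vertical axis. 0 = fully tight, grows anticlockwise seen from above (loosening), end stop 1.8. Starts stuck at 0 to 0.1: takes 0.4 to 0.7 N m to break loose, the resistance fades by 0.45 rad, then it turns freely (below 0.1 N m). Tightening meets the like resistance below 0.4; tight means below 0.2. Grip it firmly, with 60 N or so.
- knob_grip (a point): Where to grip the knob: on its axis, 94 mm over the bench. The wing is a flat-sided bar 54 mm long (this point's x; at joint 0 turned 45 degrees anticlockwise from fixture x), 14 mm thick (this point's y, the direction to pinch), 79 to 107 mm over the bench. Below it only a 14 mm neck down to the carriage top (washer at 70 mm).
- vise: Grey vise, 100 mm jaws along fixture y, tops 70 mm over the bench; origin under its centre, 115 mm along fixture +y from the fixture's, 12 mm over the bench. It grips a 25 mm square brass bar lying along y in line with the stop pin. The bar's flat end sticks out 15 to 50 mm from the jaws (65 to 100 mm from this origin, towards -y): not measured, see or feel it. Over 25 N would shove the bar.
- oiler: Red oil can with a thin brass spout, 68 mm across, 94 mm to the cap (spout to 143 mm), loose on the bench; origin at the centre of its underside. Leave alone.
- chuck_key: Steel drill chuck key lying loose on the bench, 70 mm long, T-bar 70 mm, 18 mm high; origin on the bench under its middle. Leave alone.
- offcut: Brass offcut 25 x 62 x 25 mm lying loose on the bench; origin at the centre of its underside. Leave alone.

How it is judged:
By the outcome, as a careful person would: the job done as asked, in the order asked, and still so for the second after the job is handed in, with the robot touching nothing.
It also fails if it takes over 51 s, if anything falls off the work surface, if the arm or the gripper's body presses on something with over 40 N, if the wrist force passes 120 N, or if a joint passes its speed limit or range.

ROBOT

A 6-joint arm with a two-finger parallel gripper is mounted at the origin on the work surface. World frame = base frame: x ahead of the robot, y to its left, z up, the work surface at z = 0. Lengths are in mm, angles in rad, forces in N, time in s.
With the tool pointing down it reaches from about 350 to 875 mm from the base axis. Payload 4.2 kg.
Tool frame: the origin (TCP) lies midway between the tips of the shut fingers; the grasp point (between the pads) lies 19 mm behind it; z points along the fingers, y is the direction in which the jaws open and shut (so a half turn about z gives the same grasp; the last joint's range is limited). The gripper opens to 85 mm and grips with 20 to 120 N. Pads are 22 mm wide; open, the fingers measure 114 mm over their backs; the gripper's body (76 mm by 85 mm) begins 54 mm behind the grasp point. The pads swing forward as they close: fully open they stand 13 mm farther back than shut.
Start: joints at [-0.884, 0.385, 0.008, 0, -1.194, -0.259], TCP at [259.306, -568.647, 231.312] pointing down, gripper open.
Joint ranges: [-3.14, 3.14], [-1.21, 2.06], [-1.07, 1.41], [-3.16, 2.05], [-2.99, -0.16], [-3.1, 3.1]. Speed limits (rad/s): [2.79, 2.79, 3.14, 3.14, 3.14, 3.14].

INTERFACE

Orientations are given as a unit quaternion [x, y, z, w].
In Python, from bench import arm, eyes, nets gives the robot as it stands.
- The arm moves only by the tool jog_arm, never from a script. Its argument "rows" is a list of rows, each a list of 3 entries, a list of its own where there are three numbers: the shift along the tool's x, y, z in cm, then the turn, a rotation vector about the tool's x, y, z in degrees, then the finger opening in cm, from 0 to 8.54. In form: [[[x, y, z], [ax, ay, az], jaw], ...]. A call has 1 to 10 rows; each row shifts and turns the commanded pose from where the row before left it, along the tool's axes as they then stand; what a row does not reach is not made up. A row lasts 1/8 s, in which the tool goes at most 62.5 mm and 10.7 degrees, less where a joint would pass 70% of its speed; a pose out of reach is approached as far as the arm can. A call with a gripper value outside its range is refused whole. The fingers move at their own pace and stop on an object; the grip force is fixed at half the most. Time passes only in rows, so rows that do not move let the fingers close. It gives the time, the measured TCP pose, the force and the opening at its end, in the units of the state.
- arm.read_state(): the state, without advancing time (a new reading comes with each control period).
- eyes.get_image(name): name is "scene" or "side" or "wrist"; returns the picture (384x512x3 uint8, red, green, blue); there is no depth.
- eyes.camera_model(name): a dict with "K" (3x3 intrinsics, pixels), "rvec" (rotation vector, rad) and "tvec" (3), from world to camera coordinates, as OpenCV has them. Camera axes: x right, y down, z forward; pixel columns grow to the right and rows downward; lengths in mm; the calibration is good to about 2 mm. A picture is of the moment at which its call begins: read the wrist's pose just before it. camera_model takes no time and is no camera call; for the wrist camera it gives the pose at the moment of the call.
- arm.job_done(): hands the job in, once; it reports no verdict.
Trained networks look in the newest picture that a camera, given by its name, has taken for a name from the list of things; names that differ only in an ending like _2 or _b are one class to them, and where a whole thing is asked for, a point or a joint stands for the part that bears it (a point fixed in the world has none). Each returns a list of dicts, best first, with "conf" (0 to 1); they miss things now and then, are a little off and sometimes report something else, mostly with a low value. They report only what shows in the picture. A call takes as long as a camera call.
- nets.boxes_of(camera, name): "position" ([column, row] as shares, 0 to 1, of the picture: columns of its width, rows of its height, amid what is visible of it).
The state is a dict: "clock": time; "joints": joint angles; "joint_vel": joint speeds; "joint_efforts": joint torques, N m; "position": TCP position; "ee_rot": TCP orientation; "contact_force": force on the tool from outside, world axes, zero at the start; "wrist_torque": the same for the moment, N m; "gripper_width": finger opening in mm.
Only numpy, scipy, OpenCV 4.12 (cv2) and the standard library are available. Lean on these libraries where they do the work, as an engineer would, in place of code of your own. Each camera call takes 0.05 s, during which the arm holds its last target.

## Working session

There is one attempt and no reset: what is moved stays moved. The work goes in short steps, Python scripts to look and compute and a tool call to move; the robot and the scene stay as the last step left them, time stands still between calls to the robot, and variables do not carry over. Pictures are saved under pics/ and viewed, and the job is handed in when it is done.

Besides the shell and the picture viewer there is one more tool, called after "Request:" as name(argument=value, ...) on one line, values as JSON. jog_arm: Moves the arm, as the interface text tells. Its arguments: {"type":"object","properties":{"rows":{"type":"array","items":{"type":"array"}}},"required":["rows"]}

```bash
mkdir -p pics; ls; python3 - <<'E'
from bench import arm, eyes, nets
import cv2
for n in ["scene","side"]:
    im=eyes.get_image(n); cv2.imwrite(f"pics/{n}0.png",im[:,:,::-1])
    for t in ["fixture","stop","stop_tip","knob","knob_grip","vise"]:
        r=nets.boxes_of(n,t); print(n,t,[( [round(p*s) for p,s in zip(d["position"],(512,384))],round(d["conf"],2)) for d in r[:2]])
print(arm.read_state())
E
```

```text
pics
scene fixture [([279, 167], 0.64)]
scene stop [([229, 161], 0.96)]
scene stop_tip [([233, 160], 0.86), ([323, 155], 0.44)]
scene knob [([319, 154], 0.68)]
scene knob_grip [([231, 151], 0.46)]
scene vise [([321, 158], 0.89), ([229, 161], 0.34)]
side fixture [([288, 285], 0.94)]
side stop [([332, 211], 0.66)]
side stop_tip [([332, 209], 0.82)]
side knob [([333, 195], 0.79)]
side knob_grip [([332, 196], 0.82), ([343, 163], 0.71)]
side vise [([266, 321], 0.92), ([332, 196], 0.2)]
{'clock': 0.7, 'joints': array([-8.84436839e-01,  3.84650897e-01,  7.88934352e-03,  2.04594648e-05,
       -1.19401461e+00, -2.58603129e-01]), 'joint_vel': array([-7.53767427e-04,  8.63138899e-04, -7.16267310e-05, -1.57087823e-03,
        1.27497533e-03, -5.46918611e-04]), 'joint_efforts': array([-2.40097972e-05, -3.91949058e+01,  1.88582361e+01,  4.18985993e+00,
       -3.95233528e-04,  1.01958088e-05]), 'position': array([ 259.2734543 , -568.65144798,  231.34060468]), 'ee_rot': array([-2.12254980e-01,  9.77214318e-01, -1.33066229e-05, -3.88165167e-06]), 'contact_force': array([-0.22485207,  0.34826225, -0.22984805]), 'wrist_torque': array([ 0.01715135, -0.03919017,  0.00253705]), 'gripper_width': 85.30220929806468}
```

View pics/scene0.png

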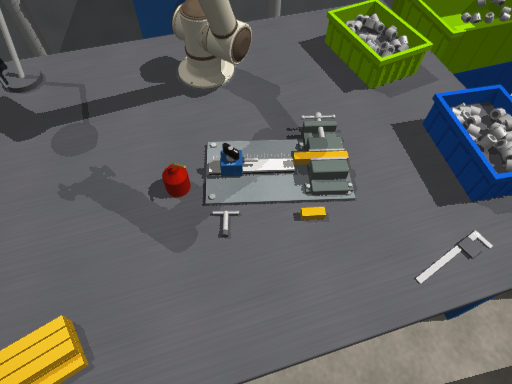

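View pics/side0.png

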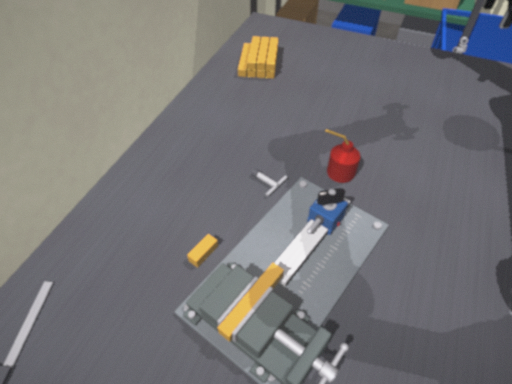

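The scene shows the plate with corners near (206,142), (338,138), (355,201) and (205,203), and the stop at (230,161). In the side view the stop is at (330,210), the bar end at (278,268) and the plate corners near (303,180), (387,227) and (180,312). Next I'll enlarge both to pick accurate points.

```bash
python3 - <<'E'
import cv2
a=cv2.imread("pics/scene0.png")[125:215,190:370]; cv2.imwrite("pics/s1.png",cv2.resize(a,None,fx=4.4,fy=4.4,interpolation=cv2.INTER_CUBIC))
a=cv2.imread("pics/side0.png")[170:384,170:400]; cv2.imwrite("pics/d1.png",cv2.resize(a,None,fx=2.8,fy=2.8,interpolation=cv2.INTER_CUBIC))
E
```

```text
(no output)
```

View pics/s1.png

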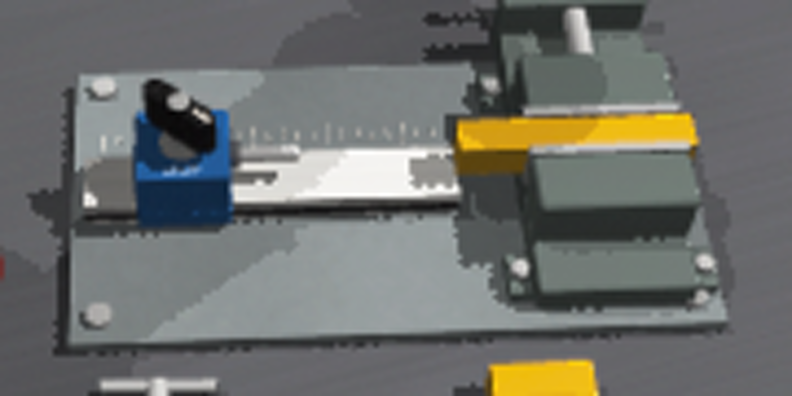

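View pics/d1.png

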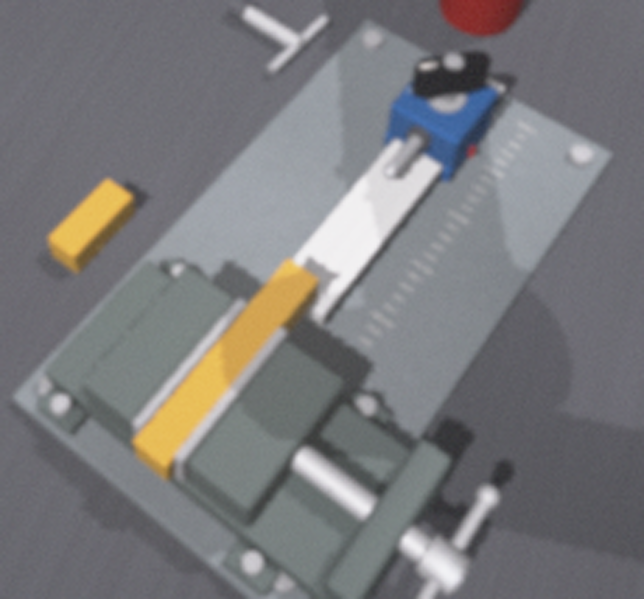

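```bash
cat > h.py <<'E'
import numpy as np, cv2
from scipy.optimize import least_squares
def proj(cm,p):
    return cv2.projectPoints(np.array([p],float),np.array(cm["rvec"],float),np.array(cm["tvec"],float),np.array(cm["K"],float),None)[0][0,0]
def ray(cm,uv,z):
    R=cv2.Rodrigues(np.array(cm["rvec"],float))[0];t=np.array(cm["tvec"],float).ravel()
    d=R.T@np.linalg.inv(cm["K"])@np.array([uv[0],uv[1],1.]);c=-R.T@t
    return c+d*(z-c[2])/d[2]
def w(q,p):
    c,s=np.cos(q[2]),np.sin(q[2]); return [q[0]+c*p[0]-s*p[1],q[1]+s*p[0]+c*p[1],p[2]]
E
cat > fit1.py <<'E'
from h import *
from bench import eyes
cs,cd=eyes.camera_model("scene"),eyes.camera_model("side")
S=lambda a:(a[0]/4.4+190-.4,a[1]/4.4+125-.4)
D=lambda a:(a[0]/2.8+170-.3,a[1]/2.8+170-.3)
obs=[(cs,S(a),p) for a,p in [((80,74),(-110,-225,12)),((68,343),(110,-225,12)),((727,327),(110,185,12)),((83,212),(20,-215,32)),((180,101),(0,'s',107)),((457,121),(-12.5,'b',67)),((457,152),(12.5,'b',67))]]
obs+=[(cd,D(a),p) for a,p in [((368,20),(110,-225,12)),((611,153),(-110,-225,12)),((13,400),(110,185,12)),((325,318),(-20,25,32)),((453,61),(0,'s',107)),((290,260),(12.5,'b',67)),((320,280),(-12.5,'b',67))]]
def f(q):
    r=[]
    for c,uv,p in obs:
        y={'s':q[3],'b':q[4]}.get(p[1],p[1])
        r+=list(proj(c,w(q,(p[0],y,p[2])))-uv)
    return r
a=ray(cs,S((80,74)),12);b=ray(cs,S((68,343)),12)
yaw=np.arctan2(*(b-a)[1::-1]); 
m=(a+b)/2; q0=[m[0]-225*np.sin(yaw),m[1]+225*np.cos(yaw),yaw,-140,30]
s=least_squares(f,q0,loss='soft_l1')
print(s.x.round(3)); print(np.array(f(s.x)).reshape(-1,2).round(1).tolist())
q=s.x; print("knob",w(q,(0,q[3],94)))
E
python3 fit1.py
```

```text
[ 5.07115e+02  1.15950e+02 -2.48000e-01 -1.51219e+02  2.15040e+01]
[[-1.0, -0.3], [-0.3, 0.4], [0.7, -1.6], [-0.0, -1.3], [-0.5, 0.1], [-0.5, -0.5], [0.5, -0.5], [-0.9, -0.2], [0.7, 0.1], [-0.9, -0.2], [-0.3, -0.4], [0.1, 0.7], [-0.5, -0.4], [0.3, 0.1]]
knob [np.float64(469.981391590135), np.float64(-30.638559317463304), 94]
```

Request:
jog_arm(rows=[[[-3.5,3.4,0],[0,0,0],8.5],[[-3.5,3.4,0],[0,0,0],8.5],[[-3.5,3.4,0],[0,0,0],8.5],[[-3.5,3.4,0],[0,0,0],8.5],[[-3.5,3.4,0],[0,0,0],8.5],[[-3.5,3.4,0],[0,0,0],8.5],[[-3.5,3.4,0],[0,0,0],8.5],[[-3.5,3.4,0],[0,0,0],8.5],[[-3.5,3.4,0],[0,0,0],8.5],[[-3.5,3.4,0],[0,0,0],8.5]])

```text
clock: 1.95
position: [437.1, -112.5, 231.7]
ee_rot: [-0.212, 0.977, -0.0, 0.001]
contact_force: [0.3, -0.6, -0.7]
gripper_width: 84.9
```

Request:
jog_arm(rows=[[[-3.2,3.1,0],[0,0,-4.5],8.5],[[-3.2,3.1,0],[0,0,-4.5],8.5],[[0,0,0],[0,0,0],8.5]])

```text
clock: 2.33
position: [466.8, -27.8, 231.4]
ee_rot: [-0.29, 0.957, 0.0, 0.0]
contact_force: [0.1, -0.4, -0.3]
gripper_width: 84.6
```

```bash
python3 - <<'E'
from bench import arm, eyes, nets
import cv2
from h import *
s=arm.read_state(); print(s["position"],s["ee_rot"],s["joints"].round(2))
im=eyes.get_image("wrist");cm=eyes.camera_model("wrist")
q=[507.115,115.95,-.248]
cv2.imwrite("pics/w1.png",im[:,:,::-1])
for n,p in dict(tip=(0,-76.2,54.5),knob=(0,-151.2,107),bar1=(12.5,21.5,67),bar2=(-12.5,21.5,67),corner=(-110,-225,12),c2=(110,-225,12)).items(): print(n,proj(cm,w(q,p)).round(1))
cs,cd=eyes.camera_model("scene"),eyes.camera_model("side")
for c,n in ((cs,"scene"),(cd,"side")):
  eyes.get_image(n)
  r=nets.boxes_of(n,"oiler"); print([ray(c,np.array(d["position"])*(512,384),45).round() for d in r[:1]])
np.save("cmw.npy",cm,allow_pickle=True)
E
```

```text
[466.75213676 -27.75081767 231.43993647] [-2.90336212e-01  9.56924644e-01  4.06723847e-06  3.31095510e-04] [ 0.29  0.11 -0.36 -0.   -1.1  -1.27]
tip [299.4 224.3]
knob [249.8 187.4]
bar1 [350.4 298.7]
bar2 [369.3 285. ]
corner [282.9  35.1]
c2 [134.1 179.3]
[array([ 473., -189.,   45.])]
[array([ 480., -182.,   45.])]
```

View pics/w1.png

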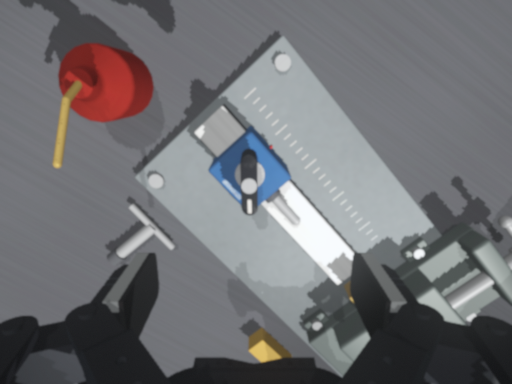

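```bash
python3 - <<'E'
import cv2
a=cv2.imread("pics/w1.png")[120:240,190:330]; cv2.imwrite("pics/w1z.png",cv2.resize(a,None,fx=5,fy=5,interpolation=cv2.INTER_CUBIC))
E
```

```text
(no output)
```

View pics/w1z.png

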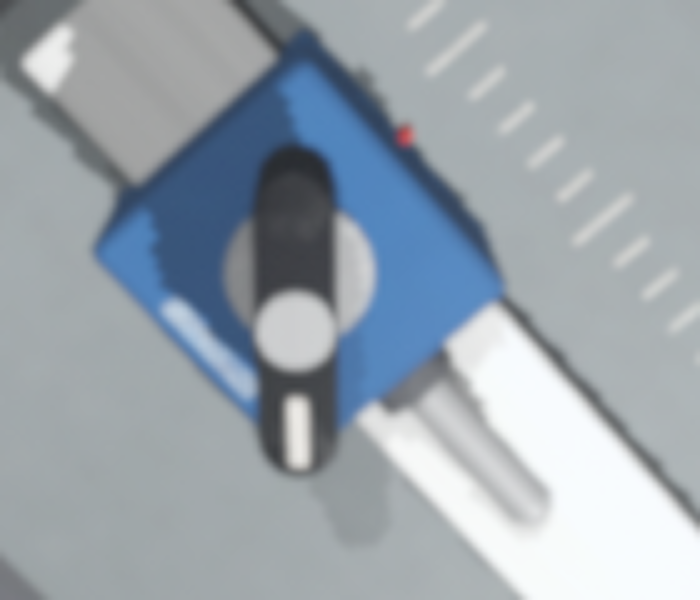

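```bash
cat >> fit1.py <<'E'
cw=np.load("cmw.npy",allow_pickle=True).item()
W=lambda a:(a[0]/5+190-.4,a[1]/5+120-.4)
print("cap z107",ray(cw,W((296,330)),107),"washer z70",ray(cw,W((300,270)),70))
a=ray(cw,W((295,170)),107);b=ray(cw,W((298,450)),107);d=a-b;print("wing deg",np.degrees(np.arctan2(d[1],d[0])),np.linalg.norm(d), "zero would be",np.degrees(q[2])+45)
print("tip z54.5",ray(cw,W((538,518)),54.5),"pred",w(q,(0,q[3]+75,54.5)))
for uv,n in (((97,250),"c"),((503,290),"c"),((303,55),"c")): print(ray(cw,W(uv),68))
for e in ((-28,-30),(28,-30),(-28,30)): print("pred",w(q,(e[0],q[3]+e[1],68)))
E
python3 fit1.py
```

```text
[ 5.07115e+02  1.15950e+02 -2.48000e-01 -1.51219e+02  2.15040e+01]
[[-1.0, -0.3], [-0.3, 0.4], [0.7, -1.6], [-0.0, -1.3], [-0.5, 0.1], [-0.5, -0.5], [0.5, -0.5], [-0.9, -0.2], [0.7, 0.1], [-0.9, -0.2], [-0.3, -0.4], [0.1, 0.7], [-0.5, -0.4], [0.3, 0.1]]
knob [np.float64(469.981391590135), np.float64(-30.638559317463304), 94]
cap z107 [469.1508797  -32.21398312 107.        ] washer z70 [468.38254049 -32.49155237  70.        ]
wing deg -146.04600715315814 48.22416043098328 zero would be 30.78493723662227
tip z54.5 [488.65852717  39.48271661  54.5       ] pred [np.float64(488.39855955676825), np.float64(42.06500265916077), 54.5]
[486.71209278 -66.11238456  68.        ]
[450.80438204   1.90535496  68.        ]
[434.98018648 -53.89486522  68.        ]
pred [np.float64(435.47186126554203), np.float64(-52.84424140056987), 68]
pred [np.float64(489.7571875414214), np.float64(-66.59572681565601), 68]
pred [np.float64(450.20559563884865), np.float64(5.318608180729399), 68]
```

Request:
jog_arm(rows=[[[0.05,-0.48,3],[0,0,0],8.5],[[0,0,4],[0,0,0],8.5],[[0,0,4],[0,0,0],8.5],[[0,0,3],[0,0,0],8.5],[[0,0,1.5],[0,0,0],8.5],[[0,0,0],[0,0,0],8.5]])

```text
clock: 3.32
position: [467.2, -35.3, 75.4]
ee_rot: [-0.287, 0.958, 0.0, -0.001]
contact_force: [0.2, 0.0, 0.5]
gripper_width: 84.9
```

```bash
python3 - <<'E'
from bench import arm, eyes
import cv2
s=arm.read_state(); print(s["position"],s["ee_rot"],s["contact_force"])
im=eyes.get_image("wrist");cv2.imwrite("pics/w2.png",im[:,:,::-1])
E
```

```text
[467.2422715  -35.3303058   75.42610606] [-2.87431983e-01  9.57799963e-01  1.74770279e-05 -1.44444434e-03] [0.19086264 0.02886415 0.54090348]
```

View pics/w2.png

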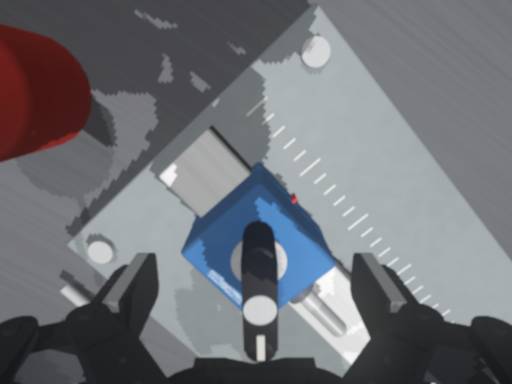

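```bash
python3 - <<'E'
from bench import arm, eyes
from h import *
s=arm.read_state(); print(s["position"],s["ee_rot"]);cm=eyes.camera_model("wrist")
print(ray(cm,(259.5,309.5),107),ray(cm,(258.5,260),70), proj(cm,(469,-32,107)), proj(cm,list(s["position"][:2])+[107]))
a=ray(cm,(258,225),107);b=ray(cm,(260.5,350),107);d=a-b;print(np.degrees(np.arctan2(d[1],d[0])))
E
```

```text
[468.08124279 -35.0170073   76.35160222] [-2.87694576e-01  9.57722160e-01 -1.00430357e-04 -2.92215097e-04]
[471.80543183 -30.04580659 107.        ] [470.65229039 -30.7300129   70.        ] [259.32505369 302.08988795] [254.18124401 296.75223625]
-145.30529739662757
```

Request:
jog_arm(rows=[[[-0.4,0.2,0],[0,0,-1],8.5],[[0,0,0],[0,0,0],8.5],[[0,0,0],[0,0,0],8.5]])

```text
clock: 3.75
position: [470.7, -30.2, 76.8]
ee_rot: [-0.297, 0.955, -0.0, 0.001]
contact_force: [0.5, -0.9, -0.2]
gripper_width: 85.1
```

Request:
jog_arm(rows=[[[0,0,0],[0,0,0],1],[[0,0,0],[0,0,0],1],[[0,0,0],[0,0,0],1],[[0,0,0],[0,0,0],1],[[0,0,0],[0,0,0],1],[[0,0,0],[0,0,0],0.8],[[0,0,0],[0,0,0],0.8],[[0,0,0],[0,0,0],0.8]])

```text
clock: 4.75
position: [470.4, -30.4, 76.4]
ee_rot: [-0.297, 0.955, -0.0, -0.0]
contact_force: [-1.0, 0.6, 1.7]
gripper_width: 13.0
```

```bash
python3 - <<'E'
from bench import arm, eyes
import cv2
s=arm.read_state(); print(s)
im=eyes.get_image("wrist");cv2.imwrite("pics/w3.png",im[:,:,::-1])
E
```

```text
{'clock': 4.75, 'joints': array([ 2.81440065e-01,  3.12123592e-01, -5.64137932e-01,  4.33132818e-05,
       -6.94572824e-01, -1.24980565e+00]), 'joint_vel': array([ 1.82663820e-03,  1.14078834e-03,  5.62100254e-04,  1.03003304e-05,
       -2.33262729e-04, -2.87075315e-04]), 'joint_efforts': array([ -0.24403201, -28.53731811,  12.77832091,   2.8681498 ,
         0.29070312,  -0.07914949]), 'position': array([470.36654715, -30.36356646,  76.41982442]), 'ee_rot': array([-2.96696965e-01,  9.54971680e-01, -1.34825409e-05, -1.92813541e-05]), 'contact_force': array([-0.95593609,  0.64167949,  1.72341955]), 'wrist_torque': array([0.25854233, 0.39126236, 0.12480566]), 'gripper_width': 13.047393471205313}
```

View pics/w3.png

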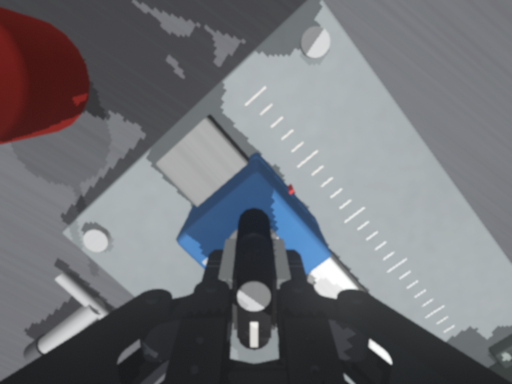

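Both pads hold the wing squarely, with the cap at (254,297). Next I'll break it loose.

Request:
jog_arm(rows=[[[0,0,0],[0,0,-4],0.8],[[0,0,0],[0,0,-4],0.8],[[0,0,0],[0,0,-4],0.8],[[0,0,0],[0,0,-4],0.8],[[0,0,0],[0,0,-4],0.8],[[0,0,0],[0,0,0],0.8]])

```text
clock: 5.55
position: [470.9, -30.5, 76.5]
ee_rot: [-0.458, 0.889, -0.0, 0.001]
contact_force: [0.4, -1.2, 3.1]
gripper_width: 13.3
```

```bash
cat > st.py <<'E'
from bench import arm
import numpy as np
s=arm.read_state();q=s["ee_rot"]
a=np.array([np.sin(.248),np.cos(.248)]) ; n=np.array([np.cos(.248),-np.sin(.248)])
p=s["position"][:2]-np.array([507.115,115.95]);f=s["contact_force"][:2]
phi=2*np.degrees(np.arctan2(q[1],q[0]))-180
print("t",s["clock"],"pos",s["position"].round(1),"fix x,y",(p@n).round(2),(p@a).round(2),"F fix x,y,z",(f@n).round(2),(f@a).round(2),s["contact_force"][2].round(2),"tq",s["wrist_torque"].round(3),"wing deg",phi.round(2),"knob rad",np.radians(phi-30.8).round(3),"w",round(s["gripper_width"],2))
E
python3 st.py
```

```text
t 5.55 pos [470.9 -30.5  76.5] fix x,y 0.85 -150.87 F fix x,y,z 0.62 -1.03 3.09 tq [-0.337 -0.153  0.08 ] wing deg 54.47 knob rad 0.413 w 13.35
```

Request:
jog_arm(rows=[[[0,0,0],[0,0,-4],0.8],[[0,0,0],[0,0,-4],0.8],[[0,0,0],[0,0,-4],0.8],[[0,0,0],[0,0,-4],0.8],[[0,0,0],[0,0,-4],0.8],[[0,0,0],[0,0,0],0.8],[[0,0,0],[0,0,0],0.8]])

```text
clock: 6.42
position: [471.0, -30.4, 76.6]
ee_rot: [-0.605, 0.796, -0.0, 0.001]
contact_force: [-0.3, -1.6, 2.6]
gripper_width: 13.1
```

```bash
python3 st.py; python3 - <<'E'
from bench import arm, eyes
import cv2
im=eyes.get_image("wrist");cv2.imwrite("pics/w4.png",im[:,:,::-1])
E
```

```text
t 6.425 pos [471.  -30.4  76.6] fix x,y 0.92 -150.7 F fix x,y,z 0.07 -1.65 2.57 tq [-0.315 -0.443 -0.052] wing deg 74.43 knob rad 0.762 w 13.09
```

View pics/w4.png

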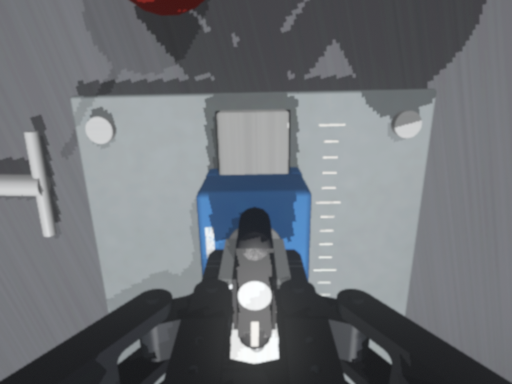

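Request:
jog_arm(rows=[[[-0.5,0.01,0],[0,0,0],0.8],[[-1,0.03,0],[0,0,0],0.8],[[-1,0.03,0],[0,0,0],0.8],[[-1,0.02,0],[0,0,0],0.8],[[-1,0.03,0],[0,0,0],0.8],[[-1,0.02,0],[0,0,0],0.8],[[-1,0.03,0],[0,0,0],0.8],[[-1,0.02,0],[0,0,0],0.8],[[-0.5,0.01,0],[0,0,0],0.8],[[0,0,0],[0,0,0],0.8]])

```text
clock: 7.72
position: [491.3, 48.8, 76.6]
ee_rot: [-0.606, 0.796, -0.0, 0.002]
contact_force: [4.9, -0.6, 1.7]
gripper_width: 13.4
```

```bash
python3 st.py; python3 - <<'E'
from bench import arm, eyes
import cv2
a=eyes.get_image("scene")[125:215,190:370,::-1]; cv2.imwrite("pics/s2.png",cv2.resize(a,None,fx=4.4,fy=4.4,interpolation=cv2.INTER_CUBIC))
a=eyes.get_image("side")[170:384,170:400,::-1]; cv2.imwrite("pics/d2.png",cv2.resize(a,None,fx=2.8,fy=2.8,interpolation=cv2.INTER_CUBIC))
E
```

```text
t 7.725 pos [491.3  48.8  76.6] fix x,y 1.18 -68.92 F fix x,y,z 4.94 0.61 1.71 tq [ 0.216 -1.644 -0.009] wing deg 74.58 knob rad 0.764 w 13.39
```

View pics/d2.png

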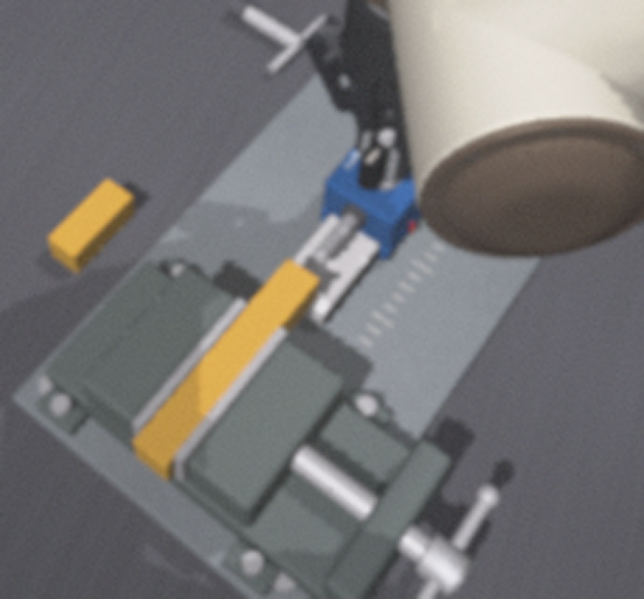

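View pics/s2.png

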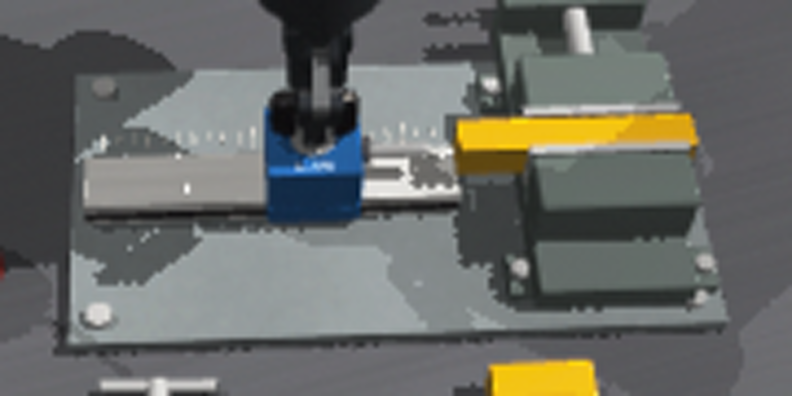

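Request:
jog_arm(rows=[[[-0.2,-0.05,0],[0,0,0],0.8],[[-0.2,0,0],[0,0,0],0.8],[[-0.2,0,0],[0,0,0],0.8],[[-0.2,0,0],[0,0,0],0.8],[[-0.2,0,0],[0,0,0],0.8],[[0,0,0],[0,0,0],0.8]])

```text
clock: 8.57
position: [493.5, 57.3, 76.6]
ee_rot: [-0.606, 0.796, -0.0, 0.001]
contact_force: [4.0, -1.3, 2.5]
gripper_width: 13.1
```

```bash
python3 st.py
```

```text
t 8.575 pos [493.5  57.3  76.6] fix x,y 1.24 -60.22 F fix x,y,z 4.23 -0.31 2.49 tq [-0.197 -1.367 -0.006] wing deg 74.54 knob rad 0.763 w 13.07
```

Request:
jog_arm(rows=[[[-0.05,-0.05,0],[0,0,0],0.8],[[-0.05,0,0],[0,0,0],0.8],[[-0.05,0,0],[0,0,0],0.8],[[-0.05,0,0],[0,0,0],0.8],[[-0.05,0,0],[0,0,0],0.8],[[-0.05,0,0],[0,0,0],0.8],[[0,0,0],[0,0,0],0.8]])

```text
clock: 9.45
position: [494.1, 59.4, 76.6]
ee_rot: [-0.605, 0.796, -0.0, -0.0]
contact_force: [1.7, -1.8, 4.3]
gripper_width: 12.9
```

```bash
python3 st.py; python3 - <<'E'
from bench import arm, eyes
import cv2
a=eyes.get_image("side")[240:290,260:330,::-1]; cv2.imwrite("pics/d3.png",cv2.resize(a,None,fx=8,fy=8,interpolation=cv2.INTER_CUBIC))
E
```

```text
t 9.45 pos [494.1  59.4  76.6] fix x,y 1.31 -57.99 F fix x,y,z 2.06 -1.38 4.34 tq [-0.395 -0.949  0.02 ] wing deg 74.51 knob rad 0.763 w 12.94
```

View pics/d3.png

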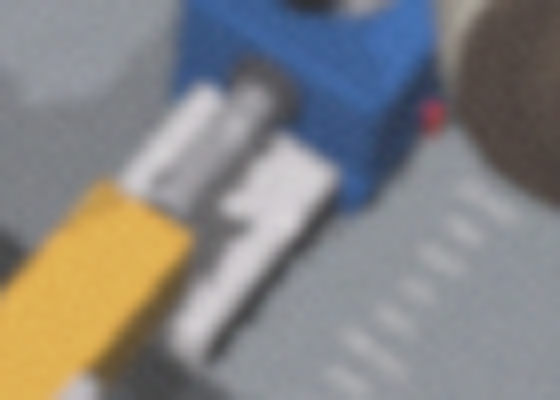

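The side view shows the pin's nose about to reach the bar's edge, near crop (165,200), and the force is still only sliding drag.

Request:
jog_arm(rows=[[[-0.05,-0.02,0],[0,0,0],0.8],[[-0.05,0,0],[0,0,0],0.8],[[-0.05,0,0],[0,0,0],0.8],[[0,0,0],[0,0,0],0.8]])

```text
clock: 10.0
position: [494.5, 60.7, 76.5]
ee_rot: [-0.605, 0.796, 0.0, -0.0]
contact_force: [2.4, -1.9, 6.4]
gripper_width: 13.0
```

```bash
python3 st.py
```

```text
t 10.0 pos [494.5  60.7  76.5] fix x,y 1.34 -56.6 F fix x,y,z 2.77 -1.27 6.35 tq [-0.353 -0.709  0.028] wing deg 74.51 knob rad 0.763 w 12.96
```

Request:
jog_arm(rows=[[[-0.05,0,-0.03],[0,0,0],0.8],[[-0.05,0,0],[0,0,0],0.8],[[-0.05,0,0],[0,0,0],0.8],[[0,0,0],[0,0,0],0.8]])

```text
clock: 10.5
position: [494.9, 62.3, 76.5]
ee_rot: [-0.605, 0.796, 0.0, -0.0]
contact_force: [1.8, -1.1, 4.3]
gripper_width: 13.2
```

```bash
python3 st.py
```

```text
t 10.5 pos [494.9  62.3  76.5] fix x,y 1.34 -54.99 F fix x,y,z 2.01 -0.66 4.32 tq [-0.368 -0.645  0.005] wing deg 74.5 knob rad 0.763 w 13.18
```

Request:
jog_arm(rows=[[[-0.05,0,0],[0,0,0],0.8],[[-0.05,0,0],[0,0,0],0.8],[[0,0,0],[0,0,0],0.8]])

```text
clock: 10.88
position: [495.2, 63.3, 76.5]
ee_rot: [-0.605, 0.796, 0.0, -0.0]
contact_force: [0.6, -1.8, 4.9]
gripper_width: 13.0
```

```bash
python3 st.py
```

```text
t 10.875 pos [495.2  63.3  76.5] fix x,y 1.33 -53.94 F fix x,y,z 0.97 -1.57 4.94 tq [-0.259 -0.422  0.013] wing deg 74.51 knob rad 0.763 w 12.98
```

Request:
jog_arm(rows=[[[-0.05,0,0],[0,0,0],0.8],[[-0.05,0,0],[0,0,0],0.8],[[0,0,0],[0,0,0],0.8]])

```text
clock: 11.25
position: [495.5, 64.3, 76.5]
ee_rot: [-0.605, 0.796, 0.0, -0.0]
contact_force: [1.4, -2.2, 4.6]
gripper_width: 13.1
```

```bash
python3 st.py
```

```text
t 11.25 pos [495.5  64.3  76.5] fix x,y 1.38 -52.95 F fix x,y,z 1.91 -1.8 4.58 tq [-0.254 -0.324  0.015] wing deg 74.51 knob rad 0.763 w 13.11
```

Request:
jog_arm(rows=[[[-0.05,0,0],[0,0,0],0.8],[[0,0,0],[0,0,0],0.8]])

```text
clock: 11.5
position: [495.5, 64.5, 76.5]
ee_rot: [-0.605, 0.796, 0.0, -0.001]
contact_force: [1.8, -2.9, 4.2]
gripper_width: 13.0
```

```bash
python3 st.py;  python3 - <<'E'
from bench import arm, eyes
import cv2
a=eyes.get_image("side")[240:290,260:330,::-1]; cv2.imwrite("pics/d4.png",cv2.resize(a,None,fx=8,fy=8,interpolation=cv2.INTER_CUBIC))
E
```

```text
t 11.5 pos [495.5  64.5  76.5] fix x,y 1.38 -52.72 F fix x,y,z 2.43 -2.38 4.24 tq [-0.525 -0.473  0.005] wing deg 74.51 knob rad 0.763 w 13.02
```

View pics/d4.png

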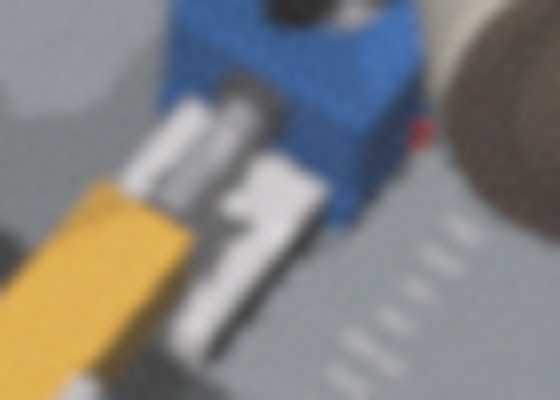

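Request:
jog_arm(rows=[[[-0.03,0,0],[0,0,0],0.8],[[0,0,0],[0,0,0],0.8]])

```text
clock: 11.8
position: [495.5, 64.6, 76.5]
ee_rot: [-0.605, 0.796, 0.0, -0.001]
contact_force: [0.9, -4.4, 5.3]
gripper_width: 13.0
```

```bash
python3 st.py
```

```text
t 11.8 pos [495.5  64.6  76.5] fix x,y 1.36 -52.67 F fix x,y,z 1.94 -4.04 5.3 tq [-0.777 -0.497  0.012] wing deg 74.51 knob rad 0.763 w 13.03
```

Request:
jog_arm(rows=[[[0,0,0],[0,0,0],0.8],[[0,0,0],[0,0,0],0.8]])

```text
clock: 12.05
position: [495.5, 64.6, 76.5]
ee_rot: [-0.605, 0.796, 0.0, -0.001]
contact_force: [0.7, -2.7, 5.0]
gripper_width: 13.0
```

```bash
python3 st.py
```

```text
t 12.05 pos [495.5  64.6  76.5] fix x,y 1.34 -52.67 F fix x,y,z 1.32 -2.47 4.95 tq [-0.803 -0.494  0.006] wing deg 74.5 knob rad 0.763 w 13.02
```

Request:
jog_arm(rows=[[[-0.04,0,0],[0,0,0],0.8],[[0,0,0],[0,0,0],0.8]])

```text
clock: 12.3
position: [495.5, 64.6, 76.5]
ee_rot: [-0.605, 0.796, -0.0, -0.001]
contact_force: [0.6, -4.2, 5.2]
gripper_width: 13.3
```

```bash
python3 st.py
```

```text
t 12.3 pos [495.5  64.6  76.5] fix x,y 1.34 -52.58 F fix x,y,z 1.57 -3.92 5.21 tq [-1.018 -0.557  0.052] wing deg 74.5 knob rad 0.763 w 13.3
```

Request:
jog_arm(rows=[[[-0.04,0,0],[0,0,0],0.8],[[-0.04,0,0],[0,0,0],0.8],[[0,0,0],[0,0,0],0.8]])

```text
clock: 12.68
position: [495.5, 64.8, 76.5]
ee_rot: [-0.605, 0.796, -0.0, -0.002]
contact_force: [1.4, -7.0, 5.6]
gripper_width: 13.0
```

```bash
python3 st.py
```

```text
t 12.675 pos [495.5  64.8  76.5] fix x,y 1.31 -52.42 F fix x,y,z 3.08 -6.42 5.61 tq [-1.779 -0.665  0.005] wing deg 74.5 knob rad 0.763 w 13.0
```

Request:
jog_arm(rows=[[[0,0,0],[0,0,4],0.8],[[0,0,0],[0,0,4],0.8],[[0,0,0],[0,0,4],0.8],[[0,0,0],[0,0,4],0.8],[[0,0,0],[0,0,0],0.8]])

```text
clock: 13.3
position: [495.4, 64.8, 76.5]
ee_rot: [-0.488, 0.873, -0.0, -0.002]
contact_force: [1.3, -7.1, 6.3]
gripper_width: 13.1
```

```bash
python3 st.py
```

```text
t 13.3 pos [495.4  64.8  76.5] fix x,y 1.21 -52.42 F fix x,y,z 2.98 -6.55 6.34 tq [-1.805 -0.611 -0.052] wing deg 58.47 knob rad 0.483 w 13.14
```

Still pressing at about 6.5 N, so I'll tighten now.

Request:
jog_arm(rows=[[[0,0,0],[0,0,4],0.8],[[0,0,0],[0,0,4],0.8],[[0,0,0],[0,0,4],0.8],[[0,0,0],[0,0,4],0.8],[[0,0,0],[0,0,0],0.8]])

```text
clock: 13.92
position: [495.1, 65.0, 76.5]
ee_rot: [-0.363, 0.932, -0.001, -0.002]
contact_force: [0.3, -5.3, 6.6]
gripper_width: 12.9
```

```bash
python3 st.py
```

```text
t 13.925 pos [495.1  65.   76.5] fix x,y 0.84 -52.34 F fix x,y,z 1.64 -5.07 6.64 tq [-1.367 -0.237  0.258] wing deg 42.55 knob rad 0.205 w 12.94
```

Request:
jog_arm(rows=[[[0,0,0],[0,0,4],0.8],[[0,0,0],[0,0,4],0.8],[[0,0,0],[0,0,2],0.8],[[0,0,0],[0,0,0],0.8]])

```text
clock: 14.42
position: [494.8, 65.1, 76.5]
ee_rot: [-0.28, 0.96, -0.001, -0.002]
contact_force: [-0.5, -5.0, 7.7]
gripper_width: 13.5
```

```bash
python3 st.py
```

```text
t 14.425 pos [494.8  65.1  76.5] fix x,y 0.59 -52.34 F fix x,y,z 0.69 -4.95 7.66 tq [-1.159 -0.003  0.092] wing deg 32.54 knob rad 0.03 w 13.52
```

Request:
jog_arm(rows=[[[0,0,0],[0,0,2],0.8],[[0,0,0],[0,0,2],0.8],[[0,0,0],[0,0,0],0.8]])

```text
clock: 14.8
position: [494.8, 65.0, 76.5]
ee_rot: [-0.248, 0.969, -0.001, -0.002]
contact_force: [-0.9, -4.9, 7.5]
gripper_width: 13.2
```

```bash
python3 st.py; python3 - <<'E'
from bench import arm, eyes
import cv2
im=eyes.get_image("wrist");cv2.imwrite("pics/w5.png",im[:,:,::-1])
E
```

```text
t 14.8 pos [494.8  65.   76.5] fix x,y 0.52 -52.38 F fix x,y,z 0.34 -4.93 7.52 tq [-1.074  0.239  0.977] wing deg 28.75 knob rad -0.036 w 13.24
```

View pics/w5.png

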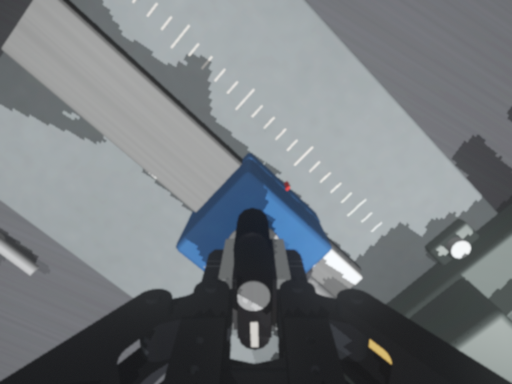

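The wing is still square in the pads. The torque rose to about 1 N m, so the knob is on its end stop. Now I'll ease the twist, open and lift.

Request:
jog_arm(rows=[[[0,0,0],[0,0,-2],0.8],[[0,0,0],[0,0,0],0.8],[[0,0,0],[0,0,0],3],[[0,0,0],[0,0,0],4],[[0,0,0],[0,0,0],4],[[0,0,0],[0,0,0],4],[[0,0,0],[0,0,0],4]])

```text
clock: 15.72
position: [496.3, 66.3, 76.5]
ee_rot: [-0.263, 0.965, 0.0, -0.0]
contact_force: [-0.7, 0.3, -0.2]
gripper_width: 39.7
```

```bash
python3 st.py
```

```text
t 15.725 pos [496.3  66.3  76.5] fix x,y 1.67 -50.82 F fix x,y,z -0.77 0.11 -0.19 tq [ 0.03   0.006 -0.011] wing deg 30.51 knob rad -0.005 w 39.73
```

Free of the knob with zero force. Lifting off and checking.

Request:
jog_arm(rows=[[[0,0,-2],[0,0,0],4],[[0,0,-4],[0,0,0],4],[[0,0,-4],[0,0,0],4],[[0,0,-4],[0,0,0],4],[[2,0,-1],[0,0,0],4],[[4,0,0],[0,0,0],4],[[0,0,0],[0,0,0],4],[[0,0,0],[0,0,0],4]])

```text
clock: 16.73
position: [445.0, 35.8, 226.9]
ee_rot: [-0.263, 0.965, 0.0, 0.001]
contact_force: [-0.2, 0.6, 0.1]
gripper_width: 40.0
```

```bash
python3 st.py; python3 - <<'E'
from bench import arm, eyes
import cv2
from h import *
im=eyes.get_image("wrist");cm=eyes.camera_model("wrist");cv2.imwrite("pics/w6.png",im[:,:,::-1]);np.save("cmw2.npy",cm,allow_pickle=True)
a=eyes.get_image("side")[170:384,170:400,::-1]; cv2.imwrite("pics/d5.png",cv2.resize(a,None,fx=2.8,fy=2.8,interpolation=cv2.INTER_CUBIC))
E
```

```text
t 16.725 pos [445.   35.8 226.9] fix x,y -40.59 -92.91 F fix x,y,z -0.29 0.5 0.14 tq [-0.01   0.03   0.071] wing deg 30.51 knob rad -0.005 w 39.99
```

View pics/w6.png

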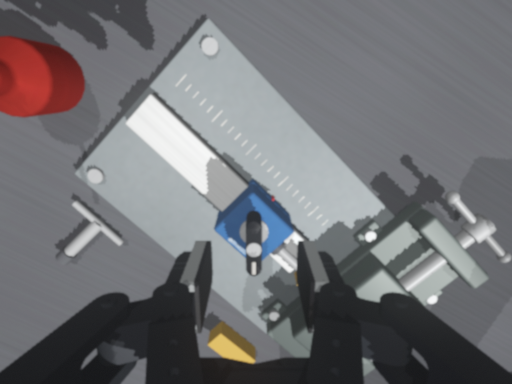

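View pics/d5.png

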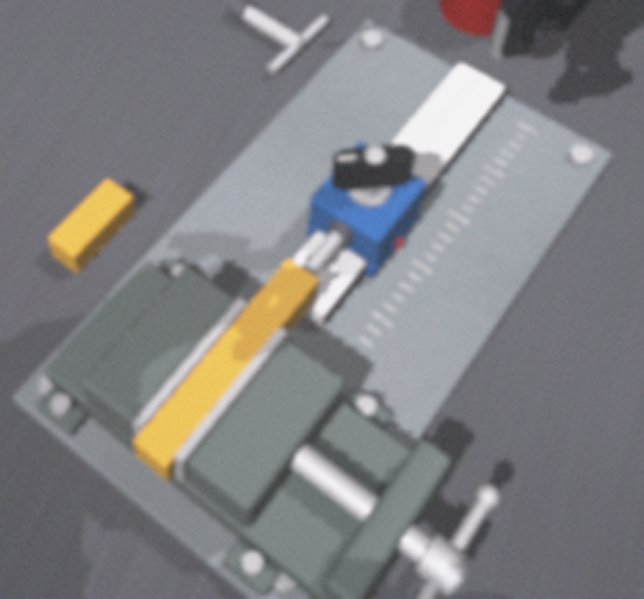

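Request:
jog_arm(rows=[[[-4,2,0],[0,0,0],4],[[-4,2,0],[0,0,0],4],[[-2,1,0],[0,0,0],4],[[0,0,0],[0,0,0],4],[[0,0,0],[0,0,0],4]])

```text
clock: 17.45
position: [504.9, 129.1, 226.2]
ee_rot: [-0.263, 0.965, -0.0, -0.001]
contact_force: [-0.3, -0.1, -0.3]
gripper_width: 40.2
```

```bash
python3 st.py; python3 - <<'E'
from bench import arm, eyes
import cv2
from h import *
im=eyes.get_image("wrist");cm=eyes.camera_model("wrist")
q=[507.115,115.95,-.248]
t=proj(cm,w(q,(0,22.2,54.5)));print(t)
c=np.clip(t.astype(int)-[0,30],[80,70],[430,310])
a=im[c[1]-70:c[1]+70,c[0]-80:c[0]+80,::-1];print(c);cv2.imwrite("pics/w7.png",cv2.resize(a,None,fx=4,fy=4,interpolation=cv2.INTER_CUBIC))
np.save("cmw2.npy",cm,allow_pickle=True)
E
```

```text
t 17.45 pos [504.9 129.1 226.2] fix x,y -5.37 12.2 F fix x,y,z -0.29 -0.19 -0.3 tq [-0.005  0.051  0.016] wing deg 30.5 knob rad -0.005 w 40.21
[257.72668994 182.06232229]
[257 152]
```

View pics/w7.png

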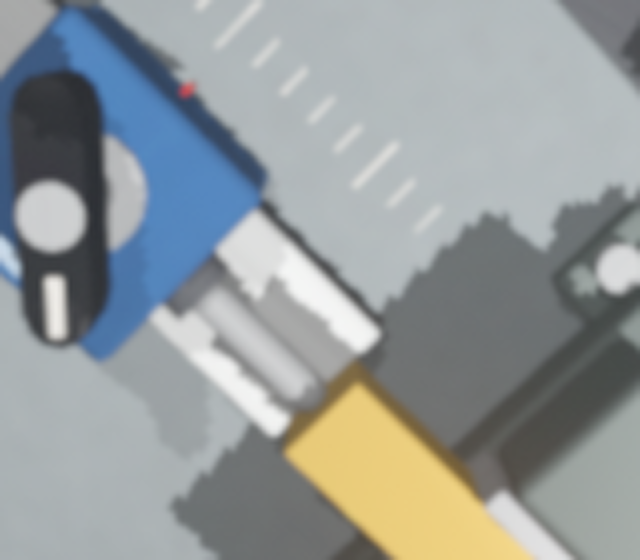

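In the wrist view the pin nose meets the bar end at crop (315,395). The wing sits about 45° to the carriage, so it is tight. The bar is still straight in the jaws.

```bash
python3 -c "
from bench import arm; print(arm.job_done())"
```

```text
the job is handed in; nothing more can be done
None
```

The length stop is set against the bar, the knob is tight again, and the job is handed in at about 17.5 s on the clock.

- **Loosening:** I gripped the wing knob and turned it about 40° anticlockwise, to roughly 0.76 rad, where the stop slid freely.
- **Setting the stop:** I slid it about 98 mm until the tool stopped advancing. I then pressed the pin on the bar with about 6.5 N, well under the 25 N that would shove it.
- **Tightening:** I turned the knob clockwise, with the pin still pressing, until it hit its end stop. The wrist torque rose to about 1 N m there, and the force on the pin was still about 5 N. I eased the twist, opened the fingers and lifted clear.

**Last checks:**
- **Knob:** the wing lay at about its zero angle in the wrist picture, so it reads as tight.
- **Pin:** the nose met the bar end in the last picture, with no visible gap.
- **Bar:** it had not visibly moved in the side view.
- **Surroundings:** the chuck key and offcut looked undisturbed. I saw the oil can only partly in the last pictures, but the arm stayed clear of it.
- **Arm:** it was touching nothing, with contact force near 0 N.

No check failed. The force readings have about 1 N of noise, and small side and upward forces of up to about 8 N showed on the gripper while it held the knob. Contact after letting go is judged from the picture alone; I did not feel for it again.

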